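Clamp the stencil in the printing jig

TASK

Slide the framed stencil fully home under the blue clamp bar, flat against the metal stop block. Then clamp it with the black captive knob: press the knob down lightly onto its thread and turn it backwards (counter-clockwise from above) until the thread start drops in, and only then turn it forward (clockwise) until the bar holds the frame hand-tight, without forcing the thread. Let go and leave the jars, cutter and dabber alone.

Things in the scene. Friction and masses are not known exactly. Their poses are not given: they have to be found in the camera images.
- jig: Plywood board of the stencil printing jig, 250 x 250 x 15 mm, fixed. Origin: centre of its underside, on the table; x towards the clamp end, z up. Two aluminium guide strips along x at jig y = +92 and -92 mm (10 mm wide, top 25 mm over the table, jig x -47 to 53 mm); the frame slides between them with 2 mm play each side.
- block: Aluminium stop block on the board, origin and axes as the jig: jig x 55 to 105, y -100 to 100 mm, top 24 mm over the table; its near face (jig x 55) is the stop. Two steel posts at jig x 80, y +84 and -84 mm, 15 mm thick, top at 56 mm. Under the knob it holds a brass insert with a right-hand thread, 6 mm a turn; at which angle that thread starts is unknown and differs each time.
- frame: Loose wooden frame with a yellow stencil: 120 mm in x, 170 mm in y, 12 mm thick, bars 20 mm wide, 0.15 to 0.31 kg. Origin: centre of its underside, 15 mm over the table; x towards the clamp. It starts 15 to 33 mm short of home, square between the strips. Home: far edge against the stop, origin at jig x = -5 mm.
- bar: Blue metal clamp bar, 66 x 200 x 12 mm, rubber strip under its near edge; covers jig x 39 to 105 mm, so 16 mm of the frame when home. Origin: on the knob's axis, at its underside. It only moves up and down; springs lift it, underside 29 and top 41 mm over the table, 2 mm clear of the frame; 3 to 4 N bring it down on the frame.
- knob: Captive knob and screw, axis upright at jig x 80, y 0 mm. Origin: centre of the lower face of its steel shoulder (32 mm wide, 10 mm high); above it a 20 mm neck, then the black fluted head, 46 mm wide, from 15 to 37 mm over the origin. A spring lifts it with 2 to 4 N net: origin untouched 49.5 mm over the table. Pressed down it meets the thread's top at 42.7 to 45.2 mm.
- knob_grip (a point): On the knob's axis at half height of the black head, 26 mm over the knob's origin. Backed under light pressure the knob climbs 1 mm a rad; at the thread start it drops, origin from 45.2 to about 40 mm; let go there before 0.3 rad of forward turn it springs up again. Engaged and turned forward it draws down 1 mm a rad and holds by friction. More than 15 N on the thread's top spoils it.
- knob_turn (a joint): Turn of the knob, rad: 0 at the start, growing clockwise from above (forward), negative when backed. The thread start is passed 0.45 to 2.6 rad back from 0. From there forward, the bar meets the frame after about 1.6 rad; 0.4 to 0.9 rad more is hand-tight (clamp 10 to 30 N, 0.1 to 0.3 N m to turn it, 0.05 before); over 50 N, some 1.3 rad past meeting it, is overtight.
- jar_red: Closed paint jar with a red band, 45 mm wide, 64 mm high, origin under its centre; a bystander.
- jar_green: Closed paint jar with a green band, 45 mm wide, 64 mm high, origin under its centre; a bystander.
- cutter: Orange utility cutter lying flat, 144 x 24 x 14 mm, origin under its middle; a bystander.
- dabber: Wooden stencil dabber standing on its rubber face, 40 mm wide, 64 mm high, origin under its centre; a bystander.
Mind the look-alikes: they are no part of the job. What is meant by the frame is not purple, and is the smaller of those in its own colour.

How it is judged:
By the outcome, as a careful person would: the job done as asked, in the order asked, and still so for the second after the job is handed in, with the robot touching nothing.
It also fails if it takes over 72 s, if anything falls off the work surface, if the arm or the gripper's body presses on something with over 40 N, if the wrist force passes 120 N, or if a joint passes its speed limit or range.

ROBOT

A 6-joint arm with a two-finger parallel gripper is mounted at the origin on the work surface. World frame = base frame: x ahead of the robot, y to its left, z up, the work surface at z = 0. Lengths are in m, angles in rad, forces in N, time in s.
With the tool pointing down it reaches from about 0.375 to 0.75 m from the base axis. Payload 9 kg.
Tool frame: the origin (TCP) lies midway between the tips of the shut fingers; the grasp point (between the pads) lies 19 mm behind it (manip.grasp_offset is the distance from the TCP to the grasp point, in m); z points along the fingers, y is the direction in which the jaws open and shut (so a half turn about z gives the same grasp; the last joint's range is limited). The gripper opens to 85 mm and grips with 20 to 120 N. Pads are 22 mm wide; open, the fingers measure 114 mm over their backs; the gripper's body (76 mm by 85 mm) begins 54 mm behind the grasp point. The pads swing forward as they close: fully open they stand 13 mm farther back than shut.
Start: joints at [-1.373, 0.104, 0.097, 1.564, 0, 1.353], TCP at [0.242, -0.549, 0.231] pointing down, gripper open.
Joint ranges: [-2.99, 2.99], [-0.84, 1.86], [-1.1, 1.16], [-1.84, 2.11], [-1.51, 1.56], [-3.14, 3.14]. Speed limits (rad/s): [2.22, 2.22, 2.57, 3.14, 3.14, 3.14].

INTERFACE

Orientations are given as a rotation vector (axis times angle).
In Python, from rig import manip gives the robot as it stands. The module is installed in compiled form; this text tells all that it offers.
- The arm moves only by the tool carry_out, never from a script. Its arguments are lists of equal length, an entry for each row: "delta_rot": the turn, a rotation vector about the tool's x, y, z in rad, a list of three; "translation": the shift along the tool's x, y, z in mm, a list of three; "grip": the opening, from 0 (shut) to 1 (fully open). In form: {"delta_rot": [[ax, ay, az], ...], "translation": [[x, y, z], ...], "grip": [grip, ...]}. A call has 1 to 20 rows; each row shifts and turns the commanded pose from where the row before left it, along the tool's axes as they then stand; what a row does not reach is not made up. A row lasts 1/8 s, in which the tool goes at most 62.5 mm and 10.7 degrees, less where a joint would pass 70% of its speed; a pose out of reach is approached as far as the arm can. A call with a gripper value outside its range is refused whole. The fingers move at their own pace and stop on an object; "grip_force" is the grip in N (left out, the last holds). Time passes only in rows, so rows that do not move let the fingers close. It gives the time, the measured TCP pose, the force and the opening at its end, in the units of the state.
- manip.read_state(): the state, without advancing time (a new reading comes with each control period).
- manip.camera(name): name is "side" or "top" or "wrist"; returns a dict with "image" (384x512x3 uint8, red, green, blue), "fx", "fy", "cx", "cy" (pixels), "position" and "orientation" of the camera in the world; the wrist camera has in their place "tool_from_camera" (4x4, takes a point from camera to tool coordinates, whose origin is the TCP and whose axes are the flange's). Camera axes: x right, y down, z forward; pixel columns grow to the right and rows downward; lengths in m; the calibration is good to about 2 mm. A picture is of the moment at which its call begins: read the wrist's pose just before it. There is no depth.
- manip.hand_in(): hands the job in, once; it reports no verdict.
The state is a dict: "t": time; "q": joint angles; "qvel": joint speeds; "joint_efforts": joint torques, N m; "position": TCP position; "eef_rot": TCP orientation; "force": force on the tool from outside, world axes, zero at the start; "ft_torque": the same for the moment, N m; "gripper_width": finger opening in m.
Only numpy, scipy, OpenCV 4.12 (cv2) and the standard library are available. Lean on these libraries where they do the work, as an engineer would, in place of code of your own. Each camera call takes 0.05 s, during which the arm holds its last target.

## Working session

There is one attempt and no reset: what is moved stays moved. The work goes in short steps, Python scripts to look and compute and a tool call to move; the robot and the scene stay as the last step left them, time stands still between calls to the robot, and variables do not carry over. Pictures are saved under pics/ and viewed, and the job is handed in when it is done.

Besides the shell and the picture viewer there is one more tool, called after "Call:" as a command line: name --argument value ..., lists and objects as JSON in quotes. carry_out: Moves the arm, as the interface text tells. Its arguments: {"type":"object","properties":{"delta_rot":{"type":"array"},"translation":{"type":"array"},"grip":{"type":"array"},"grip_force":{"type":"number"}},"required":["delta_rot","translation","grip"]}

```bash
mkdir -p pics; ls; python3 - <<'E'
from rig import manip
import cv2
s=manip.read_state();print(s)
print(manip.grasp_offset)
for n in("top","side","wrist"):
    c=manip.camera(n);cv2.imwrite(f"pics/{n}0.png",c["image"][:,:,::-1])
    print(n,{k:v for k,v in c.items() if k!="image"})
E
```

```text
pics
{'t': 0.0, 'q': array([-1.37267153e+00,  1.04687589e-01,  9.64825410e-02,  1.56389242e+00,
       -3.03061029e-07,  1.35306532e+00]), 'qvel': array([-0.00032108,  0.00103042, -0.00219179, -0.00052093, -0.00126045,
        0.00117567]), 'joint_efforts': array([-1.99879769e-04, -5.56925440e+01,  5.03655732e+01,  1.64944940e-02,
       -4.10752682e-04,  7.93959373e-06]), 'position': array([ 0.24231018, -0.54854147,  0.23053648]), 'eef_rot': array([-3.07265209e+00, -6.48259432e-01, -1.95514063e-05]), 'force': array([-0.30936684, -0.02038738,  0.51212483]), 'ft_torque': array([-0.01398628,  0.01579397, -0.04788302]), 'gripper_width': 0.08520567767369941}
0.0187
top {'fx': 453.8857458228486, 'fy': 453.8857458228486, 'cx': 254.4313849300257, 'cy': 186.08142453174813, 'position': array([0.39328958, 0.01529021, 1.1097616 ]), 'orientation': array([-2.1649554 ,  2.12280356, -0.09984061])}
side {'fx': 454.4409900944757, 'fy': 454.4409900944757, 'cx': 255.57224183617504, 'cy': 190.87141679174363, 'position': array([-0.09987064,  0.69758352,  0.92793925]), 'orientation': array([-0.9503402 ,  2.44052722, -1.07065593])}
wrist {'fx': 343.946780566541, 'fy': 343.946780566541, 'cx': 261.1430204907244, 'cy': 194.7032177501768, 'tool_from_camera': array([[-1.32484933e-04, -9.64347320e-01, -2.64639811e-01,
         6.65175584e-02],
       [ 9.99999980e-01, -1.67713053e-04,  1.10522687e-04,
         2.25718074e-05],
       [-1.50965808e-04, -2.64639791e-01,  9.64347323e-01,
        -1.40984421e-01],
       [ 0.00000000e+00,  0.00000000e+00,  0.00000000e+00,
         1.00000000e+00]])}
```

View pics/top0.png

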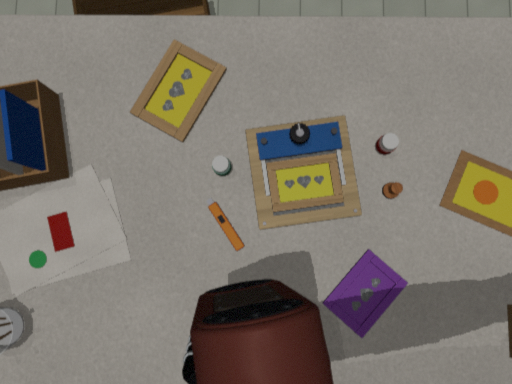

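View pics/side0.png

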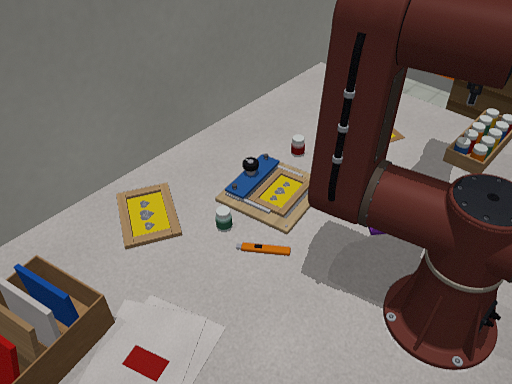

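View pics/wrist0.png

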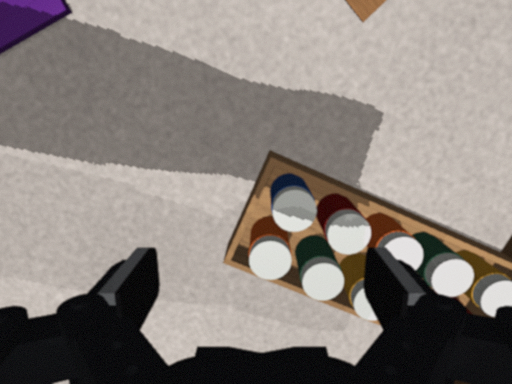

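The top view shows four frames:
- wooden in the jig at (305,183)
- wooden at (178,90)
- wooden at (485,193), with an orange disc
- purple at (365,292)

The wooden one in the jig, between the strips and next to the blue bar, is the smaller of its colour. I'll confirm it in a crop and measure the jig.

```bash
python3 - <<'E'
import cv2
i=cv2.imread("pics/top0.png")
cv2.imwrite("pics/crop0.png",cv2.resize(i[105:237,230:410],None,fx=4.4,fy=4.4,interpolation=cv2.INTER_CUBIC))
E
```

```text
(no output)
```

View pics/crop0.png

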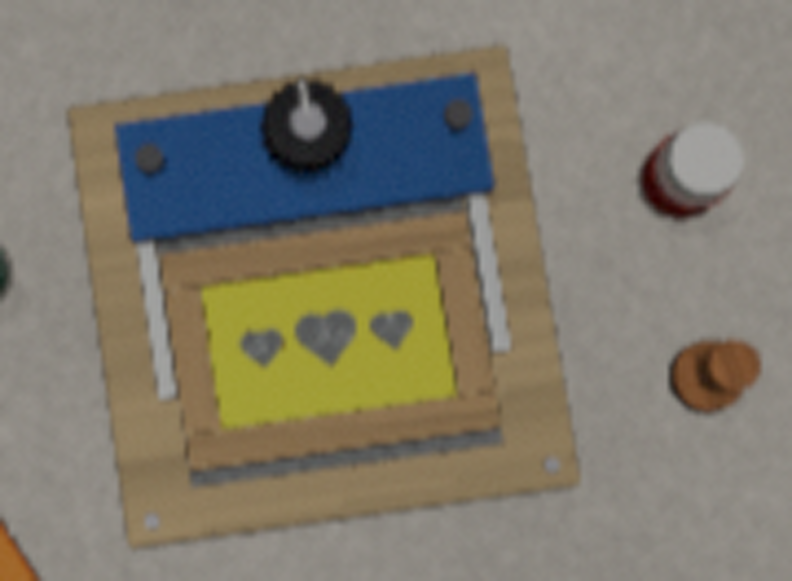

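```bash
cat > h.py <<'E'
import numpy as np, cv2
from scipy.spatial.transform import Rotation as R
def ray(c,uv,z,tool=None):
    d=np.array([(uv[0]-c["cx"])/c["fx"],(uv[1]-c["cy"])/c["fy"],1.])
    if tool is None: M=R.from_rotvec(c["orientation"]).as_matrix();p=np.array(c["position"])
    else:
        T=np.eye(4);T[:3,:3]=R.from_rotvec(tool["eef_rot"]).as_matrix();T[:3,3]=tool["position"]
        T=T@c["tool_from_camera"];M=T[:3,:3];p=T[:3,3]
    d=M@d
    return p+d*(z-p[2])/d[2]
def proj(c,P,tool=None):
    if tool is None: M=R.from_rotvec(c["orientation"]).as_matrix();p=np.array(c["position"])
    else:
        T=np.eye(4);T[:3,:3]=R.from_rotvec(tool["eef_rot"]).as_matrix();T[:3,3]=tool["position"]
        T=T@c["tool_from_camera"];M=T[:3,:3];p=T[:3,3]
    q=M.T@(np.array(P)-p)
    return np.array([c["fx"]*q[0]/q[2]+c["cx"],c["fy"]*q[1]/q[2]+c["cy"]])
E
python3 - <<'E'
from h import *
T=dict(fx=453.8857458228486,fy=453.8857458228486,cx=254.4313849300257,cy=186.08142453174813,position=[0.39328958,0.01529021,1.1097616],orientation=[-2.1649554,2.12280356,-0.09984061])
f=lambda u,v,z:ray(T,((u+.5)/4.4-.5+230,(v+.5)/4.4-.5+105),z)
C=[f(*p,.015)[:2] for p in[(70,107),(505,45),(578,483),(133,547)]]
for a,b in zip(C,C[1:]+C[:1]):print(a,np.linalg.norm(b-a),np.degrees(np.arctan2(*(b-a)[::-1])))
c=np.mean(C,0);
xd=(C[0]+C[1]-C[2]-C[3]);yaw=np.arctan2(xd[1],xd[0]);yd=C[0]+C[3]-C[1]-C[2];print(c,yaw,np.arctan2(yd[1],yd[0])-np.pi/2)
yaw=(yaw+np.arctan2(yd[1],yd[0])-np.pi/2)/2
Rm=np.array([[np.cos(yaw),-np.sin(yaw)],[np.sin(yaw),np.cos(yaw)]])
J=lambda p:Rm.T@(p[:2]-c)*1000
print("yaw",yaw,"knob exp",c+Rm@[.08,0])
for n,p,z in[("knobtop",(308,122),.0865),("post",(149,159),.056),("post",(458,115),.056),("fr near L",(190,468),.027),("fr near R",(498,427),.027),("strip",(168,398),.025),("strip",(502,349),.025)]:
    q=f(*p,z);print(n,q,J(q))
# other objects on table
for n,p,z in[("redjar top",(705,160),.064),("dabber",(735,362),.064)]:
    q=f(*p,z);print(n,q[:2],J(q))
for n,p,z in[("green",(222,165),.055)]:
    q=ray(T,p,z);print(n,q[:2],J(q))
for n,p in[("big",(180,141)),("purp",(370,250))]:
    q=ray(T,p,.01);print(n,q[:2],J(q))
E
```

```text
[0.67001833 0.07449012] 0.2462028040775371 -80.88382938441617
[ 0.7090259  -0.16860293] 0.24772831007403687 -170.9743275979685
[ 0.46436493 -0.2074658 ] 0.2449055627637916 99.3303491387332
[0.42465924 0.03419965] 0.24864514211592254 9.325326707754416
[ 0.5670171  -0.06684474] 0.16014750778141518 0.16097131557680133
yaw 0.16055941167910825 knob exp [ 0.64598814 -0.0540551 ]
knobtop [ 0.64568866 -0.05407255  0.0865    ] [7.97015807e+01 3.06599694e-02]
post [0.63161779 0.02903137 0.056     ] [79.0975563  84.31520635]
post [ 0.65821625 -0.13649206  0.056     ] [ 78.89159758 -83.33156819]
fr near L [0.46760661 0.00394187 0.027     ] [-86.8151893   85.76894927]
fr near R [ 0.49305369 -0.16222607  0.027     ] [-88.26074855 -82.3299774 ]
strip [0.50573875 0.01654494 0.025     ] [-47.15864416  92.11371586]
strip [ 0.53592379 -0.16482243  0.025     ] [-46.35711946 -91.74660154]
redjar top [ 0.63367456 -0.26558676] [  34.02714313 -206.84235616]
dabber [ 0.52609117 -0.27953905] [ -74.40307546 -203.41578808]
green [0.57197846 0.1258363 ] [ 35.70155104 189.40960354]
big [0.63828521 0.23698284] [118.92451727 288.52608448]
purp [ 0.38020469 -0.22923665] [-210.37129071 -130.43744224]
```

Bright enough to measure: board corners at 246–249 mm, posts and strips land within ~1 mm of their jig coordinates. The jig is at (0.567,-0.067) with yaw 0.16, and the frame's near edge is at jig x ≈ -87.5, so about 22 mm short of home. I'll move behind the frame, with the jaws along jig y and open so the push is at two points.

```bash
cat >> h.py <<'E'
yaw=.1606; c0=np.array([.567,-.0668]); Rm=np.array([[np.cos(yaw),-np.sin(yaw)],[np.sin(yaw),np.cos(yaw)]])
def J2W(x,y): return c0+Rm@(np.array([x,y])/1000)
def W2J(p): return Rm.T@(np.array(p)[:2]-c0)*1000
def rep(s,tgt=None,tyaw=None):
    M=R.from_rotvec(s["eef_rot"]).as_matrix()
    print("t",round(s["t"],2),"pos",s["position"].round(4),"jig",W2J(s["position"]).round(2),"yaw",np.arctan2(M[1,0],M[0,0]).round(4),"tilt",M[:2,2].round(4),"q",s["q"].round(3),"F",s["force"].round(2),"T",s["ft_torque"].round(3),"w",round(s["gripper_width"],4))
    if tgt is not None: print("tool-frame shift mm",(M.T@(np.array(tgt)-s["position"])*1000).round(2))
    if tyaw is not None:
        D=np.array([[np.cos(tyaw),np.sin(tyaw),0],[np.sin(tyaw),-np.cos(tyaw),0],[0,0,-1]])
        print("delta_rot",R.from_matrix(M.T@D).as_rotvec().round(4))
E
python3 - <<'E'
from h import *
from rig import manip
p=J2W(-122,0);rep(manip.read_state(),[*p,.231],.1606)
E
```

```text
t 0.15 pos [ 0.2423 -0.5487  0.2307] jig [-397.58 -423.73] yaw 0.4157 tilt [-0.0002  0.001 ] q [-1.373  0.105  0.097  1.564  0.     1.353] F [-0.94  0.76  0.87] T [ 0.014 -0.007  0.068] w 0.0853
tool-frame shift mm [ 3.7361e+02 -3.4046e+02  1.1000e-01]
delta_rot [-1.000e-03 -1.000e-04  2.551e-01]
```

Call:
carry_out --translation '[[26.7, -24.3, 0], [26.7, -24.3, 0], [26.7, -24.3, 0], [26.7, -24.3, 0], [26.7, -24.3, 0], [26.7, -24.3, 0], [26.7, -24.3, 0], [26.7, -24.3, 0], [26.7, -24.3, 0], [26.7, -24.3, 0], [26.7, -24.3, 0], [26.7, -24.3, 0], [26.7, -24.3, 0], [26.7, -24.3, 0], [0, 0, 50], [0, 0, 50], [0, 0, 0], [0, 0, 0]]' --delta_rot '[[0, 0, 0], [0, 0, 0], [0, 0, 0], [0, 0, 0], [0, 0, 0], [0, 0, 0], [0, 0, 0], [0, 0, 0], [0, 0, 0], [0, 0, 0], [0, 0, 0], [0, 0, 0], [0, 0, 0], [0, 0, 0], [0, 0, 0.128], [0, 0, 0.127], [0, 0, 0], [0, 0, 0]]' --grip '[1, 1, 1, 1, 1, 1, 1, 1, 1, 1, 1, 1, 1, 1, 1, 1, 1, 1]'

```text
t: 2.4
position: [0.4475, -0.0871, 0.1332]
eef_rot: [3.13, 0.256, 0.002]
force: [0.5, 0.2, 0.1]
gripper_width: 0.0857
```

```bash
python3 - <<'E'
from h import *
from rig import manip
p=J2W(-122,0);s=manip.read_state();rep(s,[*p,.006],.1606)
c=manip.camera("wrist");cv2.imwrite("pics/w1.png",c["image"][:,:,::-1])
# expected frame near edge and knob projections
for n,q in[("near edge",(-87.5,0,.027)),("NL",(-87.5,85,.027)),("NR",(-87.5,-85,.027)),("knob",(80,0,.0865)),("board near",(-125,0,.015))]:
    print(n,proj(c,[*J2W(*q[:2]),q[2]],s).round(1))
E
```

```text
t 2.4 pos [ 0.4475 -0.0871  0.1332] jig [-121.22   -0.93] yaw 0.1634 tilt [ 0.0015 -0.0008] q [-0.48  -0.347 -0.499  1.418 -0.     2.498] F [0.51 0.24 0.12] T [ 0.021 -0.033  0.009] w 0.0857
tool-frame shift mm [ -0.95  -1.06 127.2 ]
delta_rot [ 0.001  -0.0013  0.0028]
near edge [259.6 147.9]
NL [141.2 147.6]
NR [377.8 148.2]
knob [ 259.8 -229.4]
board near [259.6 193.9]
```

View pics/w1.png

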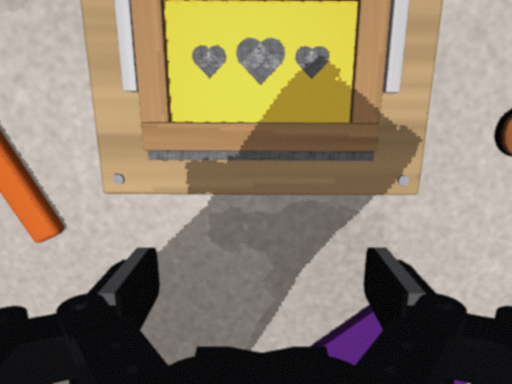

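The wrist view agrees with my prediction: near edge at row 150 (147.9 predicted), board edge at 194, frame corners at columns 142 and 378. Descending.

Call:
carry_out --translation '[[0, -1, 30], [0, 0, 30], [0, 0, 30], [0, 0, 20], [0, 0, 8], [0, 0, 7], [0, 0, 0], [0, 0, 0]]' --delta_rot '[[0, 0, 0.003], [0, 0, 0], [0, 0, 0], [0, 0, 0], [0, 0, 0], [0, 0, 0], [0, 0, 0], [0, 0, 0]]' --grip '[1, 1, 1, 1, 1, 1, 1, 1]'

```text
t: 3.45
position: [0.4473, -0.086, 0.0071]
eef_rot: [3.131, 0.248, 0.001]
force: [0.5, -0.8, 0.3]
gripper_width: 0.0852
```

```bash
python3 - <<'E'
from h import *
from rig import manip
p=J2W(-122,0);s=manip.read_state();rep(s,[*p,.006],.1606)
c=manip.camera("wrist");cv2.imwrite("pics/w2.png",c["image"][:,:,::-1])
E
```

```text
t 3.45 pos [ 0.4473 -0.086   0.0071] jig [-121.27    0.2 ] yaw 0.158 tilt [ 0.001  -0.0006] q [-0.478 -0.266 -0.666  1.17  -0.     2.505] F [ 0.54 -0.77  0.25] T [-0.022  0.01   0.062] w 0.0852
tool-frame shift mm [-0.73  0.21  1.09]
delta_rot [ 0.0007 -0.0009 -0.0026]
```

View pics/w2.png

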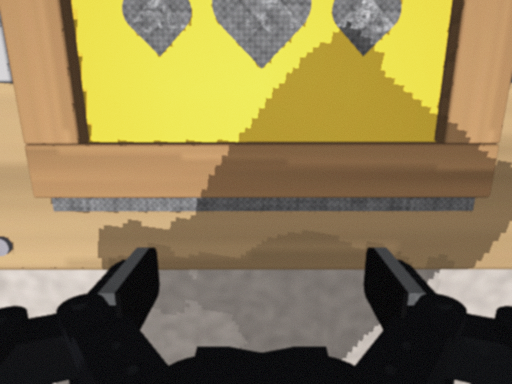

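Call:
carry_out --translation '[[6, 0, 0], [7, 0, 0], [5, 0, 0], [3, 0, 0], [3, 0, 0], [3, 0, 0], [3, 0, 0], [3, 0, 0], [0, 0, 0]]' --delta_rot '[[0, 0, -0.002], [0, 0, 0], [0, 0, 0], [0, 0, 0], [0, 0, 0], [0, 0, 0], [0, 0, 0], [0, 0, 0], [0, 0, 0]]' --grip '[1, 1, 1, 1, 1, 1, 1, 1, 1]'

```text
t: 4.62
position: [0.4797, -0.0805, 0.0063]
eef_rot: [3.132, 0.251, 0.001]
force: [0.5, 0.1, -0.2]
gripper_width: 0.0855
```

```bash
python3 - <<'E'
from h import *
from rig import manip
s=manip.read_state();rep(s)
c=manip.camera("wrist");cv2.imwrite("pics/w3.png",c["image"][:,:,::-1])
E
```

```text
t 4.62 pos [ 0.4797 -0.0805  0.0063] jig [-88.38   0.49] yaw 0.16 tilt [ 0.0005 -0.    ] q [-0.436 -0.159 -0.575  1.154  0.     2.546] F [ 0.47  0.08 -0.23] T [-0.02   0.017  0.02 ] w 0.0855
```

View pics/w3.png

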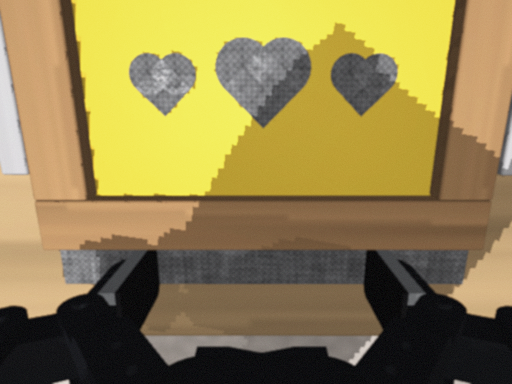

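```bash
python3 - <<'E'
from h import *
from rig import manip
s=manip.read_state();c=manip.camera("wrist")
for v,z in((250,.027),(250,.015),(283,.015),(200,.027),(335,.015)):print(v,z,W2J(ray(c,(261,v),z,s)))
# where tip pixel (150,250)(if at jaw half 42.6)
for z in(.006,.012,.019,.025,.03):print(z,ray(c,(157,250),z,s),W2J(ray(c,(157,250),z,s)))
c=manip.camera("top");i=c["image"][100:240,230:410,::-1];cv2.imwrite("pics/t3.png",cv2.resize(i,None,fx=4,fy=4))
E
```

```text
250 0.027 [-76.72581894   0.41287693]
250 0.015 [-82.18222385   0.41778126]
283 0.015 [-97.5401698    0.43154854]
200 0.027 [-56.97082266   0.39516801]
335 0.015 [-123.58475751    0.45489562]
0.006 [ 0.47440165 -0.034425    0.006     ] [-86.2296458   46.76582914]
0.012 [ 0.47740787 -0.03593359  0.012     ] [-83.5033487   44.79592634]
0.019 [ 0.48091513 -0.03769361  0.019     ] [-80.32266875  42.49770641]
0.025 [ 0.48392135 -0.0392022   0.025     ] [-77.59637166  40.52780361]
0.03 [ 0.48642654 -0.04045936  0.03      ] [-75.32445741  38.88621794]
```

View pics/t3.png

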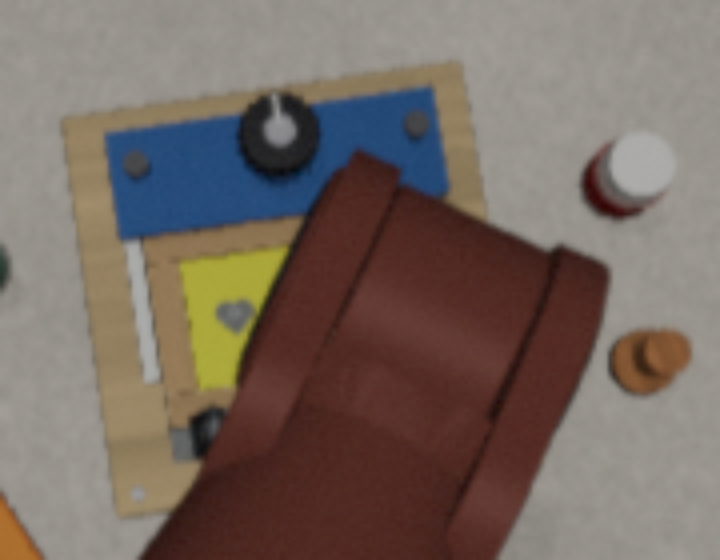

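The near edge is now at jig x -76.7, so the frame has moved about 11 mm with the fingers. The grey strip is a mark on the board. 11.7 mm is left.

Call:
carry_out --translation '[[2.5, 0, 0], [2.5, 0, 0], [2.5, 0, 0], [2, 0, 0], [0.5, 0, 0], [0, 0, 0]]' --delta_rot '[[0, 0, 0], [0, 0, 0], [0, 0, 0], [0, 0, 0], [0, 0, 0], [0, 0, 0]]' --grip '[1, 1, 1, 1, 1, 1]'

```text
t: 5.52
position: [0.4893, -0.0789, 0.0063]
eef_rot: [3.131, 0.251, 0.0]
force: [-1.5, -1.1, 1.9]
gripper_width: 0.0857
```

```bash
python3 - <<'E'
from h import *
from rig import manip
s=manip.read_state();rep(s)
E
```

```text
t 5.53 pos [ 0.4893 -0.0789  0.0063] jig [-78.61   0.46] yaw 0.1598 tilt [ 0.0002 -0.0001] q [-0.424 -0.128 -0.547  1.152  0.     2.557] F [-1.51 -1.12  1.9 ] T [-0.047  0.237 -0.031] w 0.0857
```

Call:
carry_out --translation '[[0.5, 0, 0], [0.5, 0, 0], [0.5, 0, 0], [0, 0, 0]]' --delta_rot '[[0, 0, 0], [0, 0, 0], [0, 0, 0], [0, 0, 0]]' --grip '[1, 1, 1, 1]'

```text
t: 6.02
position: [0.4908, -0.0787, 0.0063]
eef_rot: [3.131, 0.251, 0.0]
force: [-1.4, -0.7, 1.2]
gripper_width: 0.0856
```

```bash
python3 - <<'E'
from h import *
from rig import manip
s=manip.read_state();rep(s)
E
```

```text
t 6.03 pos [ 0.4908 -0.0787  0.0063] jig [-77.15   0.47] yaw 0.1598 tilt [ 0.0002 -0.0001] q [-0.423 -0.124 -0.543  1.151 -0.     2.559] F [-1.36 -0.67  1.24] T [-0.062  0.337  0.053] w 0.0856
```

Call:
carry_out --translation '[[0.5, 0, 0], [0.5, 0, 0], [0, 0, 0]]' --delta_rot '[[0, 0, 0], [0, 0, 0], [0, 0, 0]]' --grip '[1, 1, 1]'

```text
t: 6.4
position: [0.4909, -0.0786, 0.0062]
eef_rot: [3.131, 0.25, -0.003]
force: [-6.8, -1.5, 6.0]
gripper_width: 0.0854
```

```bash
python3 - <<'E'
from h import *
from rig import manip
s=manip.read_state();rep(s)
E
```

```text
t 6.4 pos [ 0.4909 -0.0786  0.0062] jig [-76.99   0.52] yaw 0.1596 tilt [-0.0017 -0.0004] q [-4.220e-01 -1.210e-01 -5.400e-01  1.153e+00 -1.000e-03  2.560e+00] F [-6.81 -1.53  5.98] T [-0.219  1.361 -0.022] w 0.0854
```

Contact with the stop, at the expected position (-77.0 against -76.7). One small seating push, then back off and look.

Call:
carry_out --translation '[[0.4, 0, 0], [0, 0, 0], [-4, 0, 0], [-10, 0, 0], [-10, 0, 0], [0, 0, -40], [0, 0, -45], [0, 0, -20], [0, 0, 0]]' --delta_rot '[[0, 0, 0], [0, 0, 0], [0, 0, 0], [0, 0, 0], [0, 0, 0], [0, 0, 0], [0, 0, 0], [0, 0, 0], [0, 0, 0]]' --grip '[1, 1, 1, 1, 1, 1, 1, 1, 1]'

```text
t: 7.52
position: [0.4691, -0.0828, 0.1129]
eef_rot: [3.13, 0.25, 0.005]
force: [-0.3, -0.5, 0.2]
gripper_width: 0.0856
```

```bash
python3 - <<'E'
from h import *
from rig import manip
s=manip.read_state();
c=manip.camera("wrist");cv2.imwrite("pics/w4.png",c["image"][:,:,::-1])
for q in((-65,85,.027),(-65,-85,.027),(-125,0,.015),(39,0,.041),(-47,92,.025)):print(q,proj(c,[*J2W(*q[:2]),q[2]],s).round(1))
k=J2W(80,0); rep(s,[*k,.112],2.62)
E
```

```text
(-65, 85, 0.027) [131.8 151.6]
(-65, -85, 0.027) [388.8 151.2]
(-125, 0, 0.015) [260.5 230. ]
(39, 0, 0.041) [260.  -36.1]
(-47, 92, 0.025) [119.4 123.7]
t 7.53 pos [ 0.4691 -0.0828  0.1129] jig [-99.19  -0.17] yaw 0.1597 tilt [ 0.0032 -0.0015] q [-0.45  -0.275 -0.477  1.365  0.     2.532] F [-0.29 -0.53  0.16] T [-0.026  0.009  0.038] w 0.0856
tool-frame shift mm [179.19  -0.34   1.42]
delta_rot [ 4.4000e-03  1.1000e-03 -2.4603e+00]
```

View pics/w4.png

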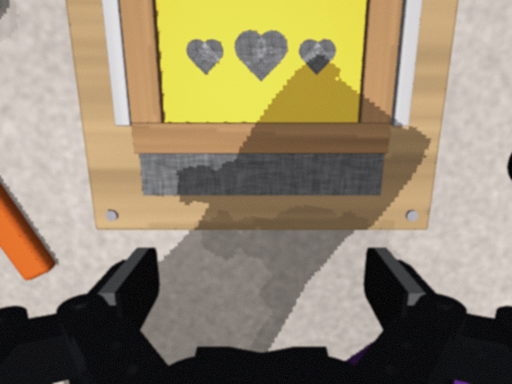

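The near edge is at row 153, square, against 151.5 predicted for home, so the frame is home. Now over to the knob, turning the wrist so that one grasp covers the whole back-and-forward range.

Call:
carry_out --translation '[[30, 0, -10], [35, 0, -5], [35, 0, 0], [35, 0, 0], [30, 0, 0], [14.2, -0.3, 0], [0, 0, 0], [0, 0, 0], [0, 0, 0], [0, 0, 0], [0, 0, 0], [0, 0, 0], [0, 0, 0], [0, 0, 0], [0, 0, 0], [0, 0, 0], [0, 0, 0], [0, 0, 0], [0, 0, 0], [0, 0, 0]]' --delta_rot '[[0, 0, 0], [0, 0, 0], [0, 0, 0], [0, 0, 0], [0, 0, 0], [0, 0, 0], [0, 0, -0.18], [0, 0, -0.18], [0, 0, -0.18], [0, 0, -0.18], [0, 0, -0.18], [0, 0, -0.18], [0, 0, -0.18], [0, 0, -0.18], [0, 0, -0.18], [0, 0, -0.18], [0, 0, -0.18], [0, 0, -0.18], [0, 0, -0.18], [0, 0, -0.12]]' --grip '[1, 1, 1, 1, 1, 1, 1, 1, 1, 1, 1, 1, 1, 1, 1, 1, 1, 1, 1, 1]'

```text
t: 10.07
position: [0.6441, -0.0533, 0.1241]
eef_rot: [-0.802, -3.035, -0.0]
force: [0.4, 0.3, -0.1]
gripper_width: 0.0852
```

```bash
python3 - <<'E'
from h import *
from rig import manip
s=manip.read_state();
c=manip.camera("wrist");cv2.imwrite("pics/w5.png",c["image"][:,:,::-1])
k=J2W(80,0);print(proj(c,[*k,.0865],s),k)
rep(s,[*k,.053],2.62)
E
```

```text
[262.31051357 229.75704654] [ 0.64597052 -0.05400716]
t 10.07 pos [ 0.6441 -0.0533  0.1241] jig [78.28  1.01] yaw 2.6246 tilt [-0.0026  0.0007] q [-0.284  0.255  0.07   1.389 -0.     0.233] F [ 0.44  0.33 -0.08] T [-0.07  -0.024 -0.014] w 0.0852
tool-frame shift mm [-2.16  0.34 71.12]
delta_rot [-0.0007 -0.0026  0.0046]
```

View pics/w5.png

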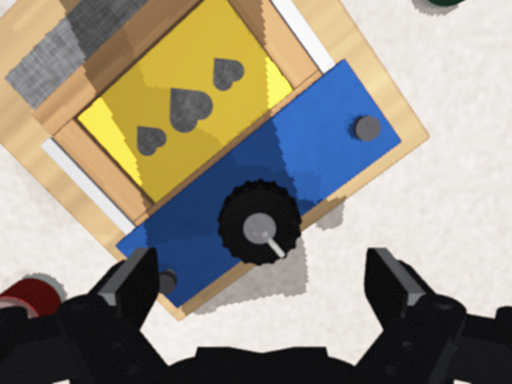

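The knob cap is at (259,228), against the predicted (262,230): agreement within 1.5 mm. Lowering over it and gripping.

Call:
carry_out --translation '[[-1.8, -0.3, 20], [0, 0, 20], [0, 0, 16], [0, 0, 10], [0, 0, 6], [0, 0, 0], [0, 0, 0], [0, 0, 0]]' --delta_rot '[[0, 0, 0], [0, 0, 0], [0, 0, 0], [0, 0, 0], [0, 0, 0], [0, 0, 0], [0, 0, 0], [0, 0, 0]]' --grip '[1, 1, 1, 1, 1, 1, 0.75, 0.65]' --grip_force 30

```text
t: 11.12
position: [0.6471, -0.0547, 0.055]
eef_rot: [0.81, 3.034, -0.0]
force: [0.6, 0.3, -0.2]
gripper_width: 0.0556
```

```bash
python3 - <<'E'
from h import *
from rig import manip
s=manip.read_state();
c=manip.camera("wrist");cv2.imwrite("pics/w6.png",c["image"][:,:,::-1])
k=J2W(80,0)
rep(s,[*k,.052],2.62)
E
```

```text
t 11.12 pos [ 0.6471 -0.0547  0.055 ] jig [80.98 -0.89] yaw 2.6198 tilt [ 0.0011 -0.0004] q [-0.285  0.292 -0.013  1.264 -0.     0.237] F [ 0.6   0.26 -0.2 ] T [-0.005 -0.065 -0.012] w 0.0556
tool-frame shift mm [1.33 0.07 2.98]
delta_rot [ 0.0002  0.0011 -0.0002]
```

View pics/w6.png

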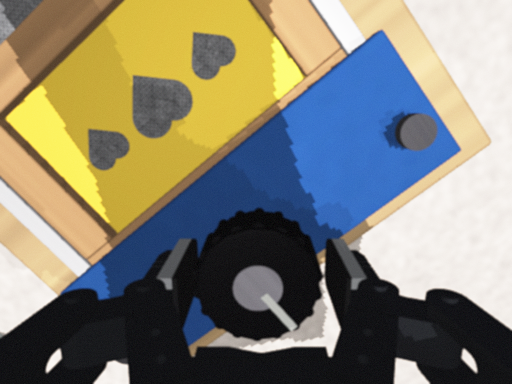

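```bash
python3 - <<'E'
from h import *
from rig import manip
s=manip.read_state();c=manip.camera("wrist")
p=ray(c,(258,288),.0865,s);print(p,W2J(p));rep(s,[p[0],p[1],.052])
k=J2W(80,0);print(proj(c,[*k,.0865],s))
E
```

```text
[ 0.644037   -0.05464617  0.0865    ] [77.98917454 -0.32159961]
t 11.18 pos [ 0.647  -0.0547  0.0549] jig [80.89 -0.86] yaw 2.6198 tilt [ 0.0008 -0.0003] q [-0.285  0.292 -0.013  1.264 -0.     0.237] F [ 0.18 -0.41 -0.1 ] T [-0.015 -0.026 -0.032] w 0.0555
tool-frame shift mm [ 2.59 -1.41  2.86]
[262.26037299 291.39450841]
```

Call:
carry_out --translation '[[1.7, -0.5, 2.5], [0, 0, 0], [0, 0, 0], [0, 0, 0], [0, 0, 0], [0, 0, 0]]' --delta_rot '[[0, 0, 0], [0, 0, 0], [0, 0, 0], [0, 0, 0], [0, 0, 0], [0, 0, 0]]' --grip '[0.6, 0.5, 0.45, 0.45, 0.45, 0.45]' --grip_force 30

```text
t: 11.98
position: [0.6446, -0.0545, 0.0518]
eef_rot: [-0.811, -3.035, 0.001]
force: [-4.3, -3.3, 2.5]
gripper_width: 0.0453
```

```bash
python3 - <<'E'
from h import *
from rig import manip
s=manip.read_state();c=manip.camera("wrist");cv2.imwrite("pics/w7.png",c["image"][:,:,::-1])
rep(s)
E
```

```text
t 11.97 pos [ 0.6446 -0.0545  0.0518] jig [78.54 -0.26] yaw 2.6195 tilt [-0.0008 -0.0006] q [-2.860e-01  2.890e-01 -2.300e-02  1.259e+00 -1.000e-03  2.360e-01] F [-4.26 -3.3   2.52] T [-0.595  0.778  0.062] w 0.0453
```

View pics/w7.png

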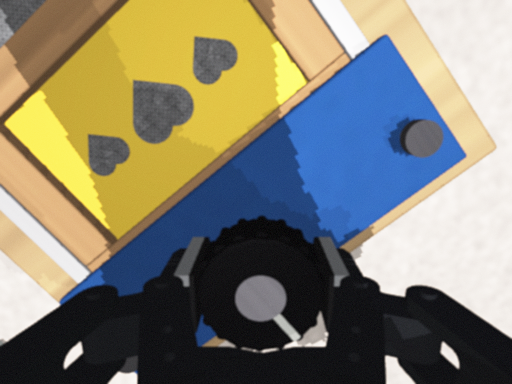

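Gripped at 45.3 mm, cap centred between the pads at (261,297). I'll relieve the side load, then press down gradually.

Call:
carry_out --translation '[[0.2, -0.6, 0], [0, 0, 1], [0, 0, 1], [0, 0, 0.5], [0, 0, 0]]' --delta_rot '[[0, 0, 0], [0, 0, 0], [0, 0, 0], [0, 0, 0], [0, 0, 0]]' --grip '[0.45, 0.45, 0.45, 0.45, 0.45]'

```text
t: 12.65
position: [0.6445, -0.0545, 0.0493]
eef_rot: [0.81, 3.035, 0.0]
force: [-1.9, -0.0, 2.4]
gripper_width: 0.0447
```

```bash
python3 - <<'E'
from h import *
from rig import manip
rep(manip.read_state())
E
```

```text
t 12.65 pos [ 0.6445 -0.0545  0.0493] jig [78.47 -0.29] yaw 2.6199 tilt [0.0001 0.    ] q [-0.286  0.29  -0.027  1.254  0.     0.236] F [-1.88 -0.02  2.41] T [-0.069  0.447  0.022] w 0.0447
```

Call:
carry_out --translation '[[0, 0, 0.5], [0, 0, 0.5], [0, 0, 0]]' --delta_rot '[[0, 0, 0], [0, 0, 0], [0, 0, 0]]' --grip '[0.45, 0.45, 0.45]'

```text
t: 13.02
position: [0.6445, -0.0546, 0.0483]
eef_rot: [0.81, 3.035, 0.0]
force: [-2.7, -0.9, 2.6]
gripper_width: 0.0452
```

```bash
python3 - <<'E'
from h import *
from rig import manip
rep(manip.read_state())
E
```

```text
t 13.03 pos [ 0.6445 -0.0546  0.0483] jig [78.44 -0.3 ] yaw 2.6198 tilt [0.0001 0.    ] q [-0.286  0.291 -0.028  1.253  0.     0.236] F [-2.66 -0.86  2.57] T [ 0.01   0.359 -0.001] w 0.0452
```

Call:
carry_out --translation '[[0, 0, 0.5], [0, 0, 0.3], [0, 0, 0]]' --delta_rot '[[0, 0, 0], [0, 0, 0], [0, 0, 0]]' --grip '[0.45, 0.45, 0.45]'

```text
t: 13.4
position: [0.6445, -0.0546, 0.0475]
eef_rot: [0.81, 3.035, 0.0]
force: [-1.6, -0.0, 1.8]
gripper_width: 0.0452
```

```bash
python3 - <<'E'
from h import *
from rig import manip
rep(manip.read_state())
E
```

```text
t 13.4 pos [ 0.6445 -0.0546  0.0475] jig [78.43 -0.35] yaw 2.6198 tilt [ 0. -0.] q [-0.286  0.291 -0.028  1.251  0.     0.236] F [-1.63 -0.02  1.77] T [0.163 0.294 0.015] w 0.0452
```

Call:
carry_out --translation '[[0, 0, 0.4], [0, 0, 0.3], [0, 0, 0]]' --delta_rot '[[0, 0, 0], [0, 0, 0], [0, 0, 0]]' --grip '[0.45, 0.45, 0.45]'

```text
t: 13.78
position: [0.6445, -0.0546, 0.047]
eef_rot: [0.81, 3.035, -0.0]
force: [-2.7, 0.9, 4.5]
gripper_width: 0.0451
```

```bash
python3 - <<'E'
from h import *
from rig import manip
rep(manip.read_state())
E
```

```text
t 13.78 pos [ 0.6445 -0.0546  0.047 ] jig [78.48 -0.35] yaw 2.6198 tilt [ 0.0002 -0.0001] q [-0.286  0.291 -0.029  1.25  -0.     0.236] F [-2.69  0.86  4.54] T [ 0.197  0.563 -0.02 ] w 0.0451
```

Contact with the thread top at about 4.5 N total. Now backing off under light pressure, rising with it at 1 mm/rad.

Call:
carry_out --translation '[[0, 0, 0.1], [0, 0, -0.1], [0, 0, -0.1], [0, 0, -0.1], [0, 0, 0]]' --delta_rot '[[0, 0, -0.1], [0, 0, -0.1], [0, 0, -0.1], [0, 0, -0.1], [0, 0, 0]]' --grip '[0.45, 0.45, 0.45, 0.45, 0.45]'

```text
t: 14.4
position: [0.6444, -0.0548, 0.0473]
eef_rot: [-0.189, -3.136, 0.001]
force: [-4.4, -0.6, 5.0]
gripper_width: 0.0456
```

```bash
python3 - <<'E'
from h import *
from rig import manip
rep(manip.read_state())
E
```

```text
t 14.4 pos [ 0.6444 -0.0548  0.0473] jig [78.29 -0.56] yaw 3.0211 tilt [-0.0001 -0.0005] q [-2.860e-01  2.910e-01 -2.900e-02  1.251e+00 -1.000e-03 -1.660e-01] F [-4.44 -0.65  5.01] T [0.008 0.735 0.01 ] w 0.0456
```

Call:
carry_out --translation '[[0.3, 0, -0.1], [0, 0, -0.1], [0, 0, -0.1], [0, 0, 0]]' --delta_rot '[[0, 0, -0.1], [0, 0, -0.1], [0, 0, -0.1], [0, 0, 0]]' --grip '[0.45, 0.45, 0.45, 0.45]'

```text
t: 14.9
position: [0.6443, -0.055, 0.0474]
eef_rot: [-0.278, 3.129, -0.001]
force: [-0.8, -2.6, 3.4]
gripper_width: 0.0449
```

```bash
python3 - <<'E'
from h import *
from rig import manip
rep(manip.read_state())
E
```

```text
t 14.9 pos [ 0.6443 -0.055   0.0474] jig [78.16 -0.75] yaw -2.9643 tilt [ 0.0002 -0.0009] q [-2.87e-01  2.90e-01 -3.00e-02  1.25e+00 -1.00e-03 -4.64e-01] F [-0.8  -2.6   3.36] T [-0.454  0.392  0.005] w 0.0449
```

Call:
carry_out --translation '[[0, 0, 0.2], [0, -0.2, 0], [0, 0, -0.1], [0, 0, 0]]' --delta_rot '[[0, 0, -0.1], [0, 0, -0.1], [0, 0, -0.1], [0, 0, 0]]' --grip '[0.45, 0.45, 0.45, 0.45]'

```text
t: 15.4
position: [0.6443, -0.0552, 0.0473]
eef_rot: [-0.74, 3.053, -0.001]
force: [-1.8, -5.2, 2.9]
gripper_width: 0.0453
```

```bash
python3 - <<'E'
from h import *
from rig import manip
rep(manip.read_state())
E
```

```text
t 15.4 pos [ 0.6443 -0.0552  0.0473] jig [78.19 -0.96] yaw -2.6663 tilt [ 0.0002 -0.0009] q [-2.87e-01  2.91e-01 -2.90e-02  1.25e+00 -1.00e-03 -7.62e-01] F [-1.85 -5.16  2.85] T [-0.748  0.311 -0.004] w 0.0453
```

Call:
carry_out --translation '[[0, -0.5, 0.2], [0, 0, 0.2], [0, 0, 0]]' --delta_rot '[[0, 0, 0], [0, 0, 0], [0, 0, 0]]' --grip '[0.45, 0.45, 0.45]'

```text
t: 15.78
position: [0.6444, -0.0553, 0.0467]
eef_rot: [0.743, -3.052, 0.0]
force: [-2.8, -3.5, 3.0]
gripper_width: 0.045
```

```bash
python3 - <<'E'
from h import *
from rig import manip
s=manip.read_state();rep(s)
c=manip.camera("wrist");cv2.imwrite("pics/w8.png",c["image"][:,:,::-1])
E
```

```text
t 15.78 pos [ 0.6444 -0.0553  0.0467] jig [78.21 -0.99] yaw -2.6643 tilt [-0.0002 -0.0002] q [-0.287  0.292 -0.029  1.25  -0.    -0.764] F [-2.79 -3.5   3.01] T [-0.512  0.526  0.027] w 0.045
```

View pics/w8.png

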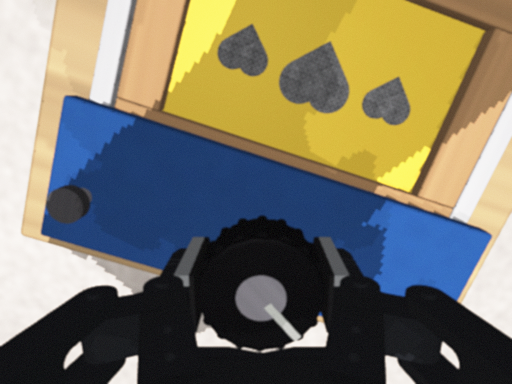

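The knob turned with the gripper (pointer at the same pixel), and it now goes down without resistance below the earlier contact height. It has passed the thread start, so I'll follow it down.

Call:
carry_out --translation '[[0, -0.2, 0.5], [0, 0, 0.5], [0, 0, 0.5], [0, 0, 0]]' --delta_rot '[[0, 0, 0], [0, 0, 0], [0, 0, 0], [0, 0, 0]]' --grip '[0.45, 0.45, 0.45, 0.45]'

```text
t: 16.32
position: [0.6444, -0.0553, 0.0452]
eef_rot: [0.744, -3.052, -0.0]
force: [-3.6, -2.0, 3.2]
gripper_width: 0.0452
```

```bash
python3 - <<'E'
from h import *
from rig import manip
rep(manip.read_state())
E
```

```text
t 16.32 pos [ 0.6444 -0.0553  0.0452] jig [78.25 -1.03] yaw -2.6634 tilt [-0.0003  0.0001] q [-0.287  0.293 -0.03   1.248 -0.    -0.766] F [-3.61 -1.96  3.17] T [-0.289  0.752 -0.024] w 0.0452
```

Call:
carry_out --translation '[[0, 0, 0.4], [0, 0, 0.4], [0, 0, 0.3], [0, 0, 0]]' --delta_rot '[[0, 0, 0], [0, 0, 0], [0, 0, 0], [0, 0, 0]]' --grip '[0.45, 0.45, 0.45, 0.45]'

```text
t: 16.82
position: [0.6444, -0.0553, 0.0441]
eef_rot: [0.744, -3.052, -0.0]
force: [-4.7, -1.8, 2.6]
gripper_width: 0.0453
```

```bash
python3 - <<'E'
from h import *
from rig import manip
rep(manip.read_state())
E
```

```text
t 16.82 pos [ 0.6444 -0.0553  0.0441] jig [78.25 -1.03] yaw -2.6634 tilt [-0.0003  0.0001] q [-0.287  0.294 -0.031  1.246  0.    -0.766] F [-4.71 -1.84  2.62] T [-0.159  0.955  0.006] w 0.0453
```

Call:
carry_out --translation '[[0.4, 0.1, 0.4], [0, 0, 0.4], [0, 0, 0.3], [0, 0, 0]]' --delta_rot '[[0, 0, 0], [0, 0, 0], [0, 0, 0], [0, 0, 0]]' --grip '[0.45, 0.45, 0.45, 0.45]'

```text
t: 17.32
position: [0.6444, -0.0553, 0.0435]
eef_rot: [-0.744, 3.052, -0.0]
force: [-3.7, 0.2, 6.6]
gripper_width: 0.045
```

```bash
python3 - <<'E'
from h import *
from rig import manip
rep(manip.read_state())
E
```

```text
t 17.32 pos [ 0.6444 -0.0553  0.0435] jig [78.2  -1.02] yaw -2.6632 tilt [0.0006 0.0001] q [-0.288  0.293 -0.033  1.244  0.    -0.766] F [-3.66  0.19  6.61] T [ 0.165  0.82  -0.008] w 0.045
```

The knob bottomed at TCP z 0.0435, about 4 mm below the ramp peak, with a light press of 6.6 N including the spring. The start has dropped in at roughly 0.45–0.7 rad back. Now forward, following it down.

Call:
carry_out --translation '[[0, 0, 0.1], [0, 0, 0.1], [0, 0, 0.1], [0, 0, 0.1], [0, 0, 0.1], [0, 0, 0]]' --delta_rot '[[0, 0, 0.1], [0, 0, 0.1], [0, 0, 0.1], [0, 0, 0.1], [0, 0, 0.1], [0, 0, 0]]' --grip '[0.45, 0.45, 0.45, 0.45, 0.45, 0.45]'

```text
t: 18.08
position: [0.6444, -0.055, 0.043]
eef_rot: [0.036, 3.141, 0.001]
force: [-3.9, 2.3, 6.1]
gripper_width: 0.0446
```

```bash
python3 - <<'E'
from h import *
from rig import manip
rep(manip.read_state())
E
```

```text
t 18.07 pos [ 0.6444 -0.055   0.043 ] jig [78.28 -0.69] yaw 3.1188 tilt [0.0007 0.0007] q [-2.870e-01  2.930e-01 -3.400e-02  1.243e+00  1.000e-03 -2.640e-01] F [-3.94  2.27  6.15] T [ 0.517  0.771 -0.091] w 0.0446
```

Call:
carry_out --translation '[[0.3, 0.2, 0], [0, 0, 0.1], [0, 0, 0.1], [0, 0, 0.1], [0, 0, 0.1], [0, 0, 0.1], [0, 0, 0], [0, 0, 0]]' --delta_rot '[[0, 0, 0.1], [0, 0, 0.1], [0, 0, 0.1], [0, 0, 0.1], [0, 0, 0.1], [0, 0, 0.1], [0, 0, 0], [0, 0, 0]]' --grip '[0.45, 0.45, 0.45, 0.45, 0.45, 0.45, 0.45, 0.45]'

```text
t: 19.08
position: [0.6445, -0.0546, 0.0425]
eef_rot: [0.957, 2.991, 0.002]
force: [1.2, 5.5, 4.0]
gripper_width: 0.0452
```

```bash
python3 - <<'E'
from h import *
from rig import manip
s=manip.read_state();rep(s)
c=manip.camera("wrist");cv2.imwrite("pics/w9.png",c["image"][:,:,::-1])
rep(manip.read_state())
E
```

```text
t 19.07 pos [ 0.6445 -0.0546  0.0425] jig [78.45 -0.4 ] yaw 2.5225 tilt [0.0015 0.001 ] q [-2.870e-01  2.930e-01 -3.600e-02  1.241e+00  1.000e-03  3.320e-01] F [1.19 5.51 4.05] T [ 1.283 -0.335 -0.057] w 0.0452
t 19.12 pos [ 0.6445 -0.0546  0.0425] jig [78.46 -0.39] yaw 2.5223 tilt [0.0016 0.001 ] q [-2.870e-01  2.930e-01 -3.500e-02  1.241e+00  1.000e-03  3.320e-01] F [1.14 4.93 4.74] T [ 1.267 -0.348 -0.055] w 0.045
```

View pics/w9.png

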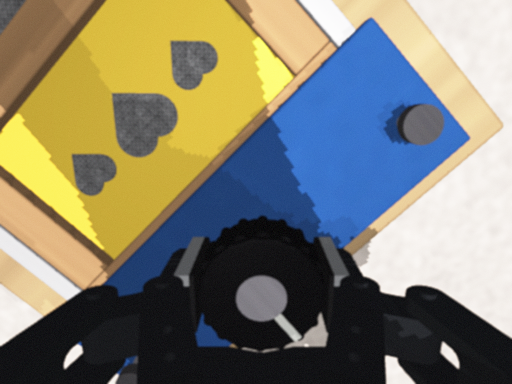

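Call:
carry_out --translation '[[0.2, 0.5, 0.1], [0, 0, 0.1], [0, 0, 0.1], [0, 0, 0.1], [0, 0, 0.1], [0, 0, 0], [0, 0, 0]]' --delta_rot '[[0, 0, 0.1], [0, 0, 0.1], [0, 0, 0.1], [0, 0, 0.1], [0, 0, 0.1], [0, 0, 0], [0, 0, 0]]' --grip '[0.45, 0.45, 0.45, 0.45, 0.45, 0.45, 0.45]'

```text
t: 20.0
position: [0.6448, -0.0544, 0.042]
eef_rot: [1.666, 2.662, 0.002]
force: [1.8, 4.7, 3.6]
gripper_width: 0.0451
```

```bash
python3 - <<'E'
from h import *
from rig import manip
rep(manip.read_state())
E
```

```text
t 20.0 pos [ 0.6448 -0.0544  0.042 ] jig [78.78 -0.23] yaw 2.0235 tilt [0.0019 0.0005] q [-2.86e-01  2.94e-01 -3.60e-02  1.24e+00  1.00e-03  8.32e-01] F [1.81 4.73 3.58] T [ 1.07  -0.68  -0.061] w 0.0451
```

Call:
carry_out --translation '[[0.4, 0.4, 0.1], [0, 0, 0.1], [0, 0, 0.1], [0, 0, 0], [0, 0, 0]]' --delta_rot '[[0, 0, 0.1], [0, 0, 0.1], [0, 0, 0.1], [0, 0, 0], [0, 0, 0]]' --grip '[0.45, 0.45, 0.45, 0.45, 0.45]'

```text
t: 20.62
position: [0.645, -0.0544, 0.0417]
eef_rot: [2.044, 2.384, 0.002]
force: [4.8, 3.0, 2.1]
gripper_width: 0.0453
```

```bash
python3 - <<'E'
from h import *
from rig import manip
for i in range(3):
  rep(manip.read_state()); manip.camera("top")
E
```

```text
t 20.62 pos [ 0.645  -0.0544  0.0417] jig [79.03 -0.22] yaw 1.7239 tilt [ 0.0019 -0.0003] q [-0.286  0.294 -0.035  1.239  0.     1.132] F [4.83 2.99 2.11] T [ 0.646 -1.118 -0.04 ] w 0.0453
t 20.68 pos [ 0.645  -0.0544  0.0417] jig [79.02 -0.2 ] yaw 1.7239 tilt [ 0.0019 -0.0003] q [-0.286  0.294 -0.035  1.239  0.     1.132] F [4.98 2.64 3.18] T [ 0.571 -1.151 -0.067] w 0.0452
t 20.73 pos [ 0.645  -0.0544  0.0417] jig [79.  -0.2] yaw 1.7239 tilt [ 0.0019 -0.0003] q [-0.286  0.294 -0.035  1.239  0.     1.132] F [3.68 3.32 2.33] T [ 0.594 -1.127 -0.075] w 0.0452
```

Call:
carry_out --translation '[[0.3, 0.4, 0.1], [0, 0, 0.1], [0, 0, 0], [0, 0, 0]]' --delta_rot '[[0, 0, 0.1], [0, 0, 0.1], [0, 0, 0], [0, 0, 0]]' --grip '[0.45, 0.45, 0.45, 0.45]'

```text
t: 21.28
position: [0.6452, -0.0543, 0.0415]
eef_rot: [2.272, 2.167, 0.001]
force: [4.9, 0.4, 3.9]
gripper_width: 0.0452
```

```bash
cat > av.py <<'E'
from h import *
from rig import manip
F=[];
for i in range(5):
  s=manip.read_state();F.append([*s["force"],s["ft_torque"][2]]);manip.camera("top")
M=R.from_rotvec(s["eef_rot"]).as_matrix();y=np.arctan2(M[1,0],M[0,0])
F=np.array(F);f=F.mean(0)
print("t",round(s["t"],2),"angle",round((2.6195-y+np.pi)%(2*np.pi)-np.pi,3),"F",f.round(2),"sd",F.std(0).round(3),"Ftool",(M.T@f[:3]).round(2),"z",s["position"][2].round(5),"q6",s["q"][5].round(2),"w",s["gripper_width"].round(4))
E
python3 av.py
```

```text
Traceback (most recent call last):
  File "av.py", line 8, in <module>
    print("t",round(s["t"],2),"angle",round((2.6195-y+np.pi)%(2*np.pi)-np.pi,3),"F",f.round(2),"sd",F.std(0).round(3),"Ftool",(M.T@f[:3]).round(2),"z",s["position"][2].round(5),"q6",s["q"][5].round(2),"w",s["gripper_width"].round(4))
                                                                                                                                                                                                             ^^^^^^^^^^^^^^^^^^^^^^^^
AttributeError: 'float' object has no attribute 'round'
```

```bash
sed -i 's/s\["gripper_width"\].round(4)/round(s["gripper_width"],4)/' av.py; python3 av.py
```

```text
t 21.73 angle 1.096 F [5.13 0.27 3.5  0.01] sd [0.279 0.21  0.44  0.04 ] Ftool [ 0.51  5.11 -3.5 ] z 0.04152 q6 1.33 w 0.0451
```

Call:
carry_out --translation '[[0, 0.6, 0.1], [0, 0, 0.1], [0, 0, 0]]' --delta_rot '[[0, 0, 0.1], [0, 0, 0.1], [0, 0, 0]]' --grip '[0.45, 0.45, 0.45]'

```text
t: 22.15
position: [0.6454, -0.0544, 0.0415]
eef_rot: [2.479, 1.927, -0.0]
force: [2.8, -0.4, 6.2]
gripper_width: 0.0454
```

```bash
python3 av.py
```

```text
t 22.35 angle 1.297 F [ 2.55  0.08  6.   -0.06] sd [0.316 0.493 0.593 0.034] Ftool [ 0.7   2.46 -6.  ] z 0.04144 q6 1.53 w 0.0453
```

```bash
python3 - <<'E'
from h import *
from rig import manip
c=manip.camera("wrist");cv2.imwrite("pics/w10.png",c["image"][:,:,::-1])
c=manip.camera("side");i=c["image"][:,:,::-1][120:260,190:350];cv2.imwrite("pics/s10.png",cv2.resize(i,None,fx=4,fy=4))
E
```

```text
(no output)
```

View pics/w10.png

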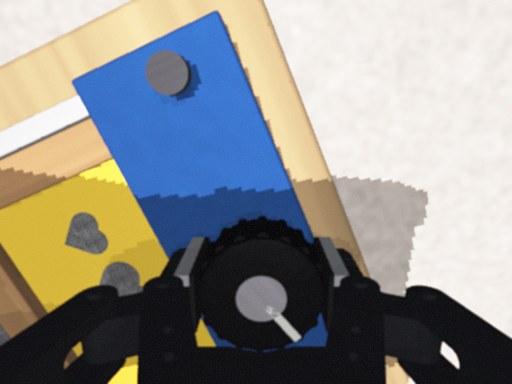

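View pics/s10.png

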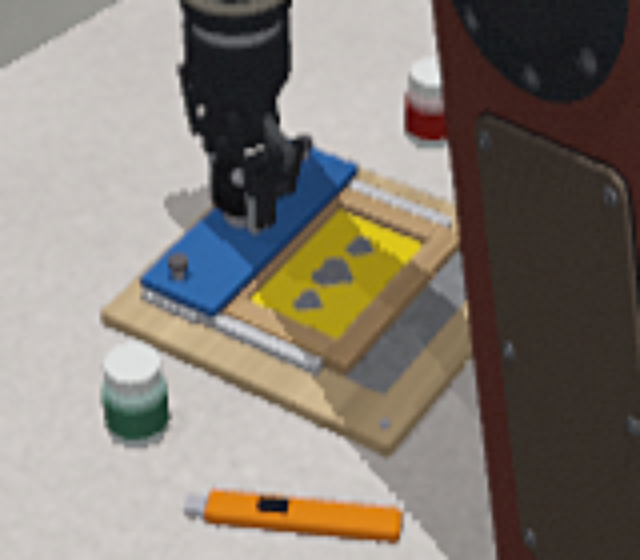

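Call:
carry_out --translation '[[0, 0.4, 0], [0, 0, 0.1], [0, 0, 0]]' --delta_rot '[[0, 0, 0.1], [0, 0, 0.1], [0, 0, 0]]' --grip '[0.45, 0.45, 0.45]'

```text
t: 22.88
position: [0.6456, -0.0544, 0.0414]
eef_rot: [2.66, 1.67, -0.001]
force: [1.2, 0.7, 7.1]
gripper_width: 0.045
```

```bash
python3 av.py
```

```text
t 23.07 angle 1.497 F [ 1.14  0.92  7.24 -0.09] sd [0.554 0.284 0.422 0.011] Ftool [ 1.31  0.63 -7.24] z 0.04141 q6 1.73 w 0.0452
```

Call:
carry_out --translation '[[0.1, 0, 0], [0, 0, 0], [0, 0, 0]]' --delta_rot '[[0, 0, 0.1], [0, 0, 0.1], [0, 0, 0]]' --grip '[0.45, 0.45, 0.45]'

```text
t: 23.5
position: [0.6457, -0.0545, 0.0414]
eef_rot: [2.813, 1.396, -0.0]
force: [1.7, -0.4, 6.6]
gripper_width: 0.0454
```

```bash
python3 av.py
```

```text
t 23.7 angle 1.697 F [ 2.12 -0.54  7.01 -0.12] sd [0.556 0.344 0.46  0.047] Ftool [ 0.84  2.02 -7.01] z 0.04137 q6 1.93 w 0.0451
```

Call:
carry_out --translation '[[0, 0.2, -0.2], [0, 0, -0.2], [0, 0, 0]]' --delta_rot '[[0, 0, 0.1], [0, 0, 0], [0, 0, 0]]' --grip '[0.45, 0.45, 0.45]'

```text
t: 24.12
position: [0.6457, -0.0546, 0.0413]
eef_rot: [2.879, 1.255, -0.0]
force: [3.5, -3.2, 4.5]
gripper_width: 0.0452
```

```bash
python3 av.py
```

```text
t 24.32 angle 1.798 F [ 2.41 -2.9   4.94 -0.22] sd [0.717 0.385 0.325 0.04 ] Ftool [-0.49  3.74 -4.94] z 0.04135 q6 2.03 w 0.0451
```

Torque has risen to 0.22 N m, the middle of the hand-tight range, about 0.65 rad past meeting the frame. Letting go and retreating upward.

Call:
carry_out --translation '[[0, 0.2, -0.2], [0, 0, 0], [0, 0, 0], [0, 0, 0], [0, 0, 0], [0, 0, -15], [0, 0, -30], [0, 0, -40], [0, 0, -30], [0, 0, 0]]' --delta_rot '[[0, 0, 0], [0, 0, 0], [0, 0, 0], [0, 0, 0], [0, 0, 0], [0, 0, 0], [0, 0, 0], [0, 0, 0], [0, 0, 0], [0, 0, 0]]' --grip '[0.45, 0.7, 0.9, 1, 1, 1, 1, 1, 1, 1]'

```text
t: 25.62
position: [0.6477, -0.0546, 0.1609]
eef_rot: [2.878, 1.251, 0.007]
force: [0.2, -0.0, -0.8]
gripper_width: 0.0853
```

```bash
python3 - <<'E'
from h import *
from rig import manip
s=manip.read_state();rep(s)
c=manip.camera("wrist");cv2.imwrite("pics/w11.png",c["image"][:,:,::-1])
k=J2W(80,0)
for z in(.076,.0865):print(z,proj(c,[*k,z],s).round(1))
c=manip.camera("side");i=c["image"][:,:,::-1][120:260,190:350];cv2.imwrite("pics/s11.png",cv2.resize(i,None,fx=4,fy=4))
E
```

```text
t 25.62 pos [ 0.6477 -0.0546  0.1609] jig [81.57 -0.91] yaw 0.8199 tilt [ 0.0059 -0.0018] q [-0.285  0.246  0.127  1.445 -0.     2.037] F [ 0.18 -0.01 -0.77] T [ 0.055 -0.022  0.002] w 0.0853
0.076 [258.2 202.4]
0.0865 [258.1 206.9]
```

View pics/w11.png

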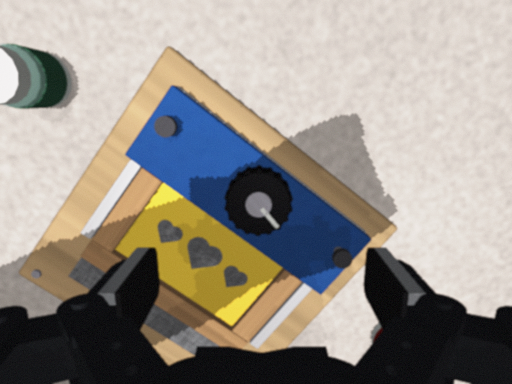

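View pics/s11.png

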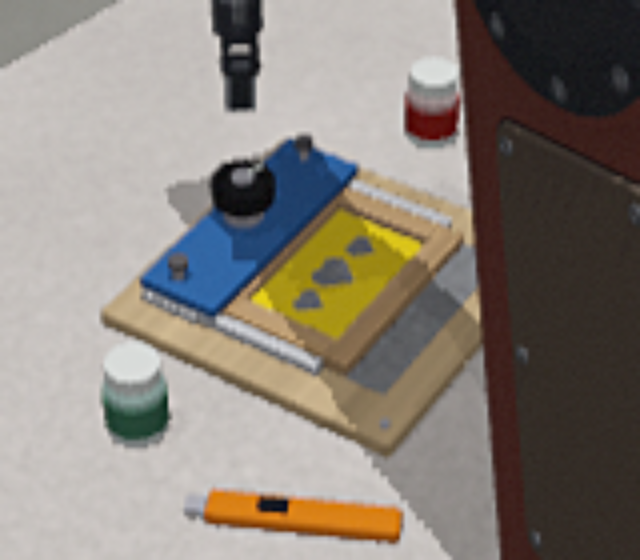

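```bash
python3 - <<'E'
from h import *
from rig import manip
a=cv2.imread("pics/side0.png");c=manip.camera("side");b=c["image"][:,:,::-1]
A=[cv2.resize(i[140:210,215:290],None,fx=5,fy=5,interpolation=cv2.INTER_CUBIC) for i in(a,b)]
cv2.imwrite("pics/cmp.png",np.hstack(A))
k=J2W(80,0)
for z in(.076,.0865):
  p=proj(c,[*k,z]);print(z,p.round(1),((p-[215,140])*5).round())
for x,y in((39,100),(39,-100)):
  for z in(.039,.041): p=proj(c,[*J2W(x,y),z]);print(x,y,z,((p-[215,140])*5).round())
# home check via side near-left corner
for x in(-65,-70):print(x,proj(c,[*J2W(x,85),.027]).round(1))
E
```

```text
0.076 [249.2 163.9] [171. 119.]
0.0865 [249.1 161.1] [171. 106.]
39 100 0.039 [133. 286.]
39 100 0.041 [133. 284.]
39 -100 0.039 [317. 103.]
39 -100 0.041 [317. 101.]
-65 [275.2 211. ]
-70 [276.7 211.7]
```

View pics/cmp.png

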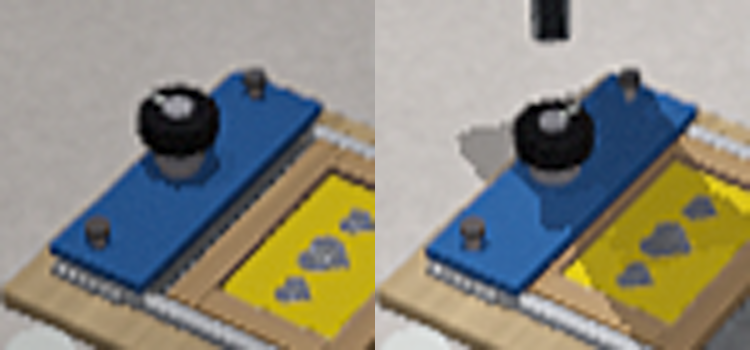

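The knob cap sits about 14 px lower in the enlarged crop (≈11 mm), and it stays down with the bar on the frame. A last check that the frame is still home.

Call:
carry_out --translation '[[0, 0, -30], [-30, -30, -20], [-40, -40, 0], [-40, -40, 0], [0, 0, 0], [0, 0, 0]]' --delta_rot '[[0, 0, 0], [0, 0, 0], [0, 0, 0], [0, 0, 0], [0, 0, 0], [0, 0, 0]]' --grip '[1, 1, 1, 1, 1, 1]'

```text
t: 26.52
position: [0.4905, -0.0596, 0.2061]
eef_rot: [2.881, 1.251, 0.0]
force: [1.5, 0.5, 0.2]
gripper_width: 0.0857
```

```bash
python3 - <<'E'
from h import *
from rig import manip
s=manip.read_state();c=manip.camera("wrist");i=c["image"][:,:,::-1].copy();rep(s)
for q in((-65,85,.027),(-65,-85,.027),(-47,97,.025),(-125,125,.015),(-125,-125,.015)):
  p=proj(c,[*J2W(*q[:2]),q[2]],s);print(q,p.round(1));cv2.circle(i,tuple(int(round(v)) for v in p),2,(0,0,255),-1)
cv2.imwrite("pics/w12.png",cv2.resize(i,(768,576)))
E
```

```text
t 26.52 pos [ 0.4905 -0.0596  0.2061] jig [-74.38  19.35] yaw 0.8194 tilt [ 0.0002 -0.0001] q [-0.386 -0.225 -0.265  1.53  -0.     1.936] F [1.46 0.47 0.15] T [-0.001 -0.036 -0.004] w 0.0857
(-65, 85, 0.027) [210.6 121.9]
(-65, -85, 0.027) [350.2 228.9]
(-47, 97, 0.025) [211.7  97.3]
(-125, 125, 0.015) [142.3 145.4]
(-125, -125, 0.015) [338.1 287.3]
```

View pics/w12.png

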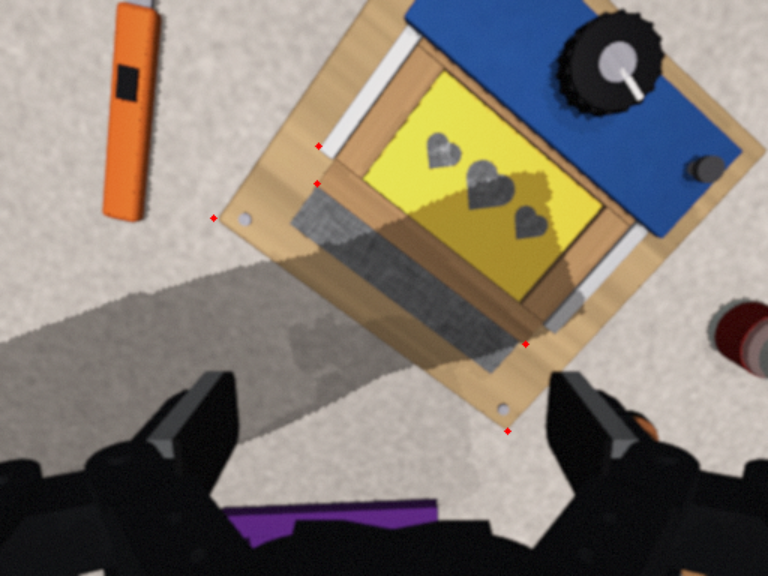

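The predicted home corners fall on the frame's near corners at (317,184) and (526,343), within the roughly 1–2 mm registration offset seen at the board corners. The frame is still home and square.

```bash
python3 - <<'E'
from rig import manip
print(manip.hand_in())
E
```

```text
the job is handed in; nothing more can be done
None
```

I slid the framed stencil home and clamped it hand-tight with the black knob. I handed the job in at about 26.6 s.

- **Frame:** I pushed the wooden frame in the jig about 22 mm with the open fingers, until it met the stop at about 7 N plus one small seating push.
- **Backing the knob:** I pressed it lightly, about 2–4 N on the thread and far below 15 N. I turned it back 1.0 rad in all. It passed the thread start at roughly 0.45–0.7 rad and then dropped about 4 mm as I followed it down.
- **Tightening:** I turned it forward 2.8 rad, about 0.65 rad past the bar meeting the frame. The last torque reading was about 0.22 N m.

**Last checks:**
- **Knob:** it stayed down after I let go, about 11 mm lower than at the start by the side camera.
- **Bar and frame:** the bar is on the frame. The frame's near corners match the predicted home position within 1–2 mm, and the frame is square.
- **Bystanders:** I never went near the jars, cutter or dabber. They were not measured again afterwards.

**What did not fully agree:**
- The drop measured about 4 mm rather than the 5.2 mm in the description. That fits the 0.3–0.5 rad I backed past the start.
- The point where the bar met the frame is known only to about 0.1 rad, and single torque readings vary by about 0.04 N m.
- The clamp force itself is inferred from torque and angle, not measured.

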